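Mount the roasting drum on its spit

ROBOT

A 6-joint arm with a two-finger parallel gripper is mounted at the origin on a cart in front of the work surface, level with it; the furniture and walls round the work are solid. World frame = base frame: x ahead of the robot, y to its left, z up, the work surface at z = 0. Lengths are in m, angles in rad, forces in N, time in s.
With the tool pointing down it reaches from about 0.35 to 0.975 m from the base axis. Payload 17.4 kg.
Tool frame: the origin (TCP) lies midway between the tips of the shut fingers; the grasp point (between the pads) lies 19 mm behind it (manip.grip_point_offset is the distance from the TCP to the grasp point, in m); z points along the fingers, y is the line along which they close (so a half turn about z gives the same grasp; the last joint's range is limited). The gripper opens to 85 mm and grips with 20 to 120 N. Pads are 22 mm wide; open, the fingers measure 114 mm over their backs; the gripper's body (76 mm by 85 mm) begins 54 mm behind the grasp point. The pads swing forward as they close: fully open they stand 13 mm farther back than shut.
Start: joints at [-1.26, 0.116, 1.442, -0, 1.584, -0.038], TCP at [0.231, -0.634, 0.231] pointing down, gripper open.
Joint ranges: [-2.83, 2.83], [-0.83, 2.19], [0.07, 2.5], [-1.14, 4.28], [0.01, 3], [-2.97, 2.97]. Speed limits (rad/s): [1.89, 1.89, 2.22, 3.14, 3.14, 3.14].

INTERFACE

Orientations are given as a unit quaternion [w, x, y, z].
In Python, from plant import manip gives the robot as it stands.
- The arm moves only by the tool carry_out, never from a script. Its argument "deltas" is a list of rows, each a list of 7 numbers: the shift along the world's x, y, z in m, then the turn, a rotation vector about the world's x, y, z in degrees, then the opening, from -1 (shut) to 1 (fully open). A call has exactly 10 rows; each row shifts and turns the commanded pose from where the row before left it; what a row does not reach is not made up. A row lasts 1/10 s, in which the tool goes at most 50 mm and 8.59 degrees, less where a joint would pass 70% of its speed; a pose out of reach is approached as far as the arm can. A call with a gripper value outside its range is refused whole. The fingers move at their own pace and stop on an object; the grip force is fixed at half the most. Time passes only in rows, so rows that do not move let the fingers close, or fill a call up. It gives the time, the measured TCP pose, the force, the opening and the grip force at its end, in the units of the state.
- manip.get_obs(): the state, without advancing time (a new reading comes with each control period).
- manip.grab_frame(name): name is "scene" or "top" or "wrist"; returns a dict with "color" (420x560x3 uint8, blue, green, red), "fx", "fy", "cx", "cy" (pixels), "dist" ([k1, k2, p1, p2, k3] as OpenCV has them; the pictures are not rectified), "rvec" (rotation vector, rad) and "tvec" (3), from world to camera coordinates, as OpenCV has them. Camera axes: x right, y down, z forward; pixel columns grow to the right and rows downward; lengths in m; the calibration is good to about 2 mm. A picture is of the moment at which its call begins. There is no depth.
- manip.finish_job(): hands the job in; it is judged then, once.
The state is a dict: "time_s": time; "joints": joint angles; "joint_vel": joint speeds; "tau": joint torques, N m; "eef_pos": TCP position; "eef_rot": TCP orientation; "contact_force": force on the tool from outside, world axes, zero at the start; "wrist_torque": the same for the moment, N m; "grip_width": finger opening in m; "grip_force": force on a finger pad.
Only numpy, scipy, OpenCV 4.12 (cv2) and the standard library are available. Lean on these libraries where they do the work, as an engineer would, in place of code of your own. Each camera call takes 0.05 s, during which the arm holds its last target. There are 200 camera calls.

TASK

Make the little nut roaster ready: lay the octagonal wire drum in the cradle between the stand's two side plates and let go of it. Then lift the spit out of its rest - its handle is sunk in the wood, so it can only be had by the bare shaft, best close to the collar - and thread it point first from the left through the near bearing, both ends of the drum and the far bearing; before your fingers meet the plate let it lie in the holes, then use its handle to push it fully home, the collar against the left side plate. Drop neither part, leave the mug, the spice jars and the tin where they stand, and let go at the end.

Things in the scene. Friction and masses are not known exactly. Their poses are not given: they have to be found in the camera images.
- stand: Roaster stand, fixed: dark steel tray base 130 x 196 x 21 mm (x, y, z) with two upright steel side plates across y, 150 mm apart inside, each 6 mm thick, 98 mm high, round top 46 mm wide. Origin on the worktop under the middle of the base. Both plates have a bronze bearing with a 13 mm hole on one line (axle line) along the stand's y, 75 mm high. The spit goes in at the +y plate (near, left)
- near_bearing (a point): centre of the near bearing's hole, on the plate's outer face (y = +81 mm in the stand's frame, 75 mm high); axes are the stand's. Bare shaft gripped just in front of the rest's block (spit y = -26 mm) can enter until the fingers near this plate, the point then just through the far bearing
- far_bearing (a point): centre of the far bearing's hole, on the plate's outer face (y = -81 mm in the stand's frame, 75 mm high); axes are the stand's
- cradle (a point): point on the axle line midway between the plates, 75 mm high, where the drum's centre belongs; stand's axes. The cradle is two round rails along y, 10 mm thick, at x = +-24.7 mm, centres 50 mm high. A drum laid on them along y, a flat down, rests on its lower sloping flats with its axis on the axle line; it has 10 mm of room to either side along y
- drum: loose octagonal roasting drum of steel strip and wire, 60 mm across flats, 130 mm long along its y, 0.3 kg. Origin: its centre. It lies on the worktop on a flat (axis 30 mm high), so it can be gripped across its level x axis on two upright flats 60 mm apart. End plates 5 mm thick, each with a 13 mm hole on the axis; empty inside, both ends alike
- rest: low light-wood rest holding the spit, fixed, 92 mm wide (x), 311 long (y), origin on the worktop under its middle. A block 52 mm high at y = +49 to +147 mm with a fitting trough hides the spit's handle and collar (no grip there); a slotted block 48 mm high at y = -145 to -125 mm carries the shaft. Between them the shaft lies free, axis 38 mm high. The spit lifts straight up
- spit: loose steel spit, 297 mm, 0.15 kg, in the rest (origin at rest y +55 mm, 38 mm high, same axes). Origin on its axis at the collar's front face; shaft 10 mm thick runs 212 mm to -y, last 20 mm a cone to the point. Collar 20 mm wide, y 0 to +5 mm; dark wood handle 24 mm thick, y +15 to +85 mm. Balances near y = -67 mm. Home: origin at near_bearing, y along the stand's y; roll is free
- spit_tip (a point): the spit's point (y = -212 mm in the spit's frame); when home it stands 50 mm beyond the far plate
- spit_handle (a point): middle of the spit's wooden handle (y = +50 mm in the spit's frame)
- mug: white mug, 92 mm wide, 95 mm high, bystander in front of the stand; origin under its middle
- spice_green: spice jar with a green cap, 46 mm wide, 106 mm high, bystander; origin under its middle
- spice_dark: spice jar with a dark cap, 41 mm wide, 105 mm high, bystander; origin under its middle
- tin: food tin, 75 mm wide, 58 mm high, bystander; origin under its middle

How it is judged:
On the way, in this order (a step that is already met when the one before it is completed fails the run):
1. the drum lies in the cradle between the side plates, let go (distance between drum and cradle below 0.013 m and z of drum in the frame of cradle below 0.004 m and angle between the y axis of drum and the y axis of stand, either way round below 0.06 rad and contact force between the fingers and drum below 0.1 N and linear speed of drum below 0.03 m/s), for 0.2 s.
2. the spit rests part way in, its point at least 25 mm inside the near side plate but its collar still at least 10 mm from it, let go (y of spit_tip in the frame of near_bearing below -0.031 m and y of spit in the frame of near_bearing above 0.01 m and angle between the y axis of spit and the y axis of stand, either way round below 0.15 rad and distance between drum and cradle below 0.016 m and contact force between the fingers and spit below 0.1 N), for 0.1 s.
At the end, for the whole second after the job is handed in: Spit through both bearings and the drum: collar face within 5 mm of the near bearing point, tip over 25 mm beyond the far plate, axis within 0.04 rad of the stand's; drum centre within 13 mm of the cradle point, axis within 0.04 rad of the stand's; both at rest, bystanders within 30 mm (distance between spit and near_bearing below 0.005 m and angle between the y axis of each of spit, drum and the y axis of stand, either way round below 0.04 rad and y of spit_tip in the frame of far_bearing below -0.025 m and distance between drum and cradle below 0.013 m and linear speed of each of drum, spit below 0.02 m/s); the robot touches nothing.
It fails at once if the drum is dropped (falls or is flung faster than 0.6 m/s out of the fingers) (linear speed of drum above 0.6 m/s and contact force between the fingers and drum below 0.05 N).
It fails at once if the spit is dropped (falls or is flung faster than 0.6 m/s out of the fingers) (linear speed of spit above 0.6 m/s and contact force between the fingers and spit below 0.05 N).
It fails at once if a bystander (mug, spice jar or tin) is moved by more than 30 mm (distance of any of mug, spice_green, spice_dark, tin from where it was at the start of the episode above 0.03 m).
It also fails if it takes over 61 s, if anything falls off the work surface, if the arm or the gripper's body presses on something with over 40 N, if the wrist force passes 120 N, or if a joint passes its speed limit or range.

## Working session

There is one attempt and no reset: what is moved stays moved. The work goes in short steps, Python scripts to look and compute and a tool call to move; the robot and the scene stay as the last step left them, time stands still between calls to the robot, and variables do not carry over. Pictures are saved under pics/ and viewed, at most 13 in all, crops included, and the job is handed in when it is done.

Besides the shell and the picture viewer there is one more tool, called as name(argument=value, ...) on one line, values as JSON. carry_out: Moves the arm, as the interface text tells. Its arguments: {"type":"object","properties":{"deltas":{"type":"array"}},"required":["deltas"]}

```bash
mkdir -p pics; ls; cat > h.py <<'E'
import numpy as np, cv2
from plant import manip
def grab(n,save=None):
    f=manip.grab_frame(n)
    if save: cv2.imwrite('pics/'+save,f['color'])
    return f
def cam(f):
    K=np.array([[f['fx'],0,f['cx']],[0,f['fy'],f['cy']],[0,0,1]],float)
    return K,np.array(f['dist'],float),np.array(f['rvec'],float).reshape(3),np.array(f['tvec'],float).reshape(3)
def ray(f,uv):
    K,d,r,t=cam(f);R=cv2.Rodrigues(r)[0]
    p=cv2.undistortPoints(np.array(uv,float).reshape(-1,1,2),K,d).reshape(-1,2)
    D=np.c_[p,np.ones(len(p))]@R
    return -R.T@t,D
def onz(f,uv,z):
    o,D=ray(f,uv);return o+D*((z-o[2])/D[:,2])[:,None]
def proj(f,P):
    K,d,r,t=cam(f);return cv2.projectPoints(np.array(P,float).reshape(-1,3),r,t,K,d)[0].reshape(-1,2)
E
python3 - <<'E'
from h import *
for n in('scene','top'):
    f=grab(n,n+'0.png');o,_=ray(f,[[280,210]]);print(n,o.round(3),f['fx'])
print(manip.get_obs())
E
```

```text
pics
scene [-0.578 -1.207  0.792] 546.0463907412362
top [0.4   0.057 1.233] 445.5244000680475
{'time_s': 0.1, 'joints': array([-1.25977431e+00,  1.16446142e-01,  1.44219128e+00, -3.84022925e-05,
        1.58396872e+00, -3.78186848e-02]), 'joint_vel': array([-0.00096964, -0.00110159, -0.00069406, -0.00153779, -0.00246181,
        0.00040588]), 'tau': array([ 1.24673028e-03, -7.33667421e+01, -6.33788323e+01, -3.30231603e-05,
        5.24273550e-03, -6.44253896e-05]), 'eef_pos': array([ 0.23064143, -0.63420434,  0.23063497]), 'eef_rot': array([-4.99405995e-04,  9.84827211e-01,  1.73537049e-01, -8.80273502e-05]), 'contact_force': array([ 0.14868157, -0.18261626,  0.08901807]), 'wrist_torque': array([ 0.03142828,  0.04750679, -0.00366935]), 'grip_force': 0.0, 'grip_width': 0.08527442159008865}
```

View pics/top0.png

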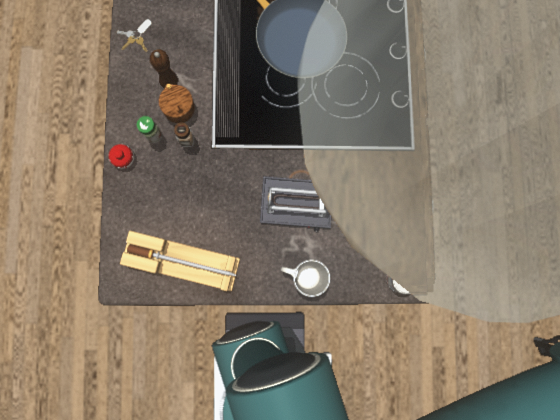

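View pics/scene0.png

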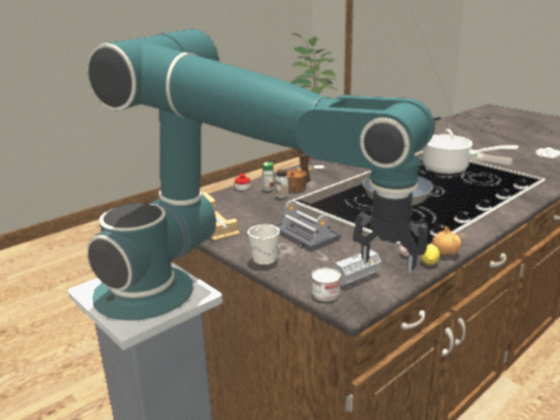

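```bash
python3 - <<'E'
from h import *
f=grab('wrist','w0.png');o,_=ray(f,[[280,210]]);print(o)
s=grab('scene');t=grab('top')
print('drum ends scene',onz(s,[[339,271],[380,260]],.03).round(3),'tin',onz(s,[[326,295]],0).round(3))
print('stand tray corners',onz(t,[[264,178],[261,222],[330,229]],.021).round(3))
print('rest corners',onz(t,[[128,232],[163,237],[120,267],[158,276]],.052).round(3), onz(t,[[240,257],[234,291]],.048).round(3),'mug',onz(t,[[311,278]],.095).round(3))
print('jars',onz(t,[[147,124],[182,131]],.105).round(3))
c=s['color'][170:320,180:450];cv2.imwrite('pics/sc.png',cv2.resize(c,None,fx=2.9,fy=2.9,interpolation=2))
im=np.zeros((600,800,3),np.uint8)
im[:420,:560]=f['color']
tt=t['color'][165:300,100:360];im=np.vstack([cv2.resize(f['color'],(400,300)).copy()]);b=cv2.resize(tt,(578,300));cv2.imwrite('pics/comb.png',np.vstack([np.hstack([im,np.zeros((300,400,3),np.uint8)]),np.hstack([b,np.zeros((300,222,3),np.uint8)])]))
E
```

```text
[ 0.29941342 -0.61016646  0.37399141]
drum ends scene [[ 0.422 -0.336  0.03 ]
 [ 0.553 -0.377  0.03 ]] tin [[ 0.342 -0.363  0.   ]]
stand tray corners [[ 0.63   0.025  0.021]
 [ 0.508  0.033  0.021]
 [ 0.489 -0.156  0.021]]
rest corners [[0.478 0.385 0.052]
 [0.465 0.292 0.052]
 [0.387 0.403 0.052]
 [0.363 0.303 0.052]] [[0.413 0.089 0.048]
 [0.324 0.105 0.048]] mug [[ 0.358 -0.093  0.095]]
jars [[0.756 0.331 0.105]
 [0.737 0.239 0.105]]
```

View pics/comb.png

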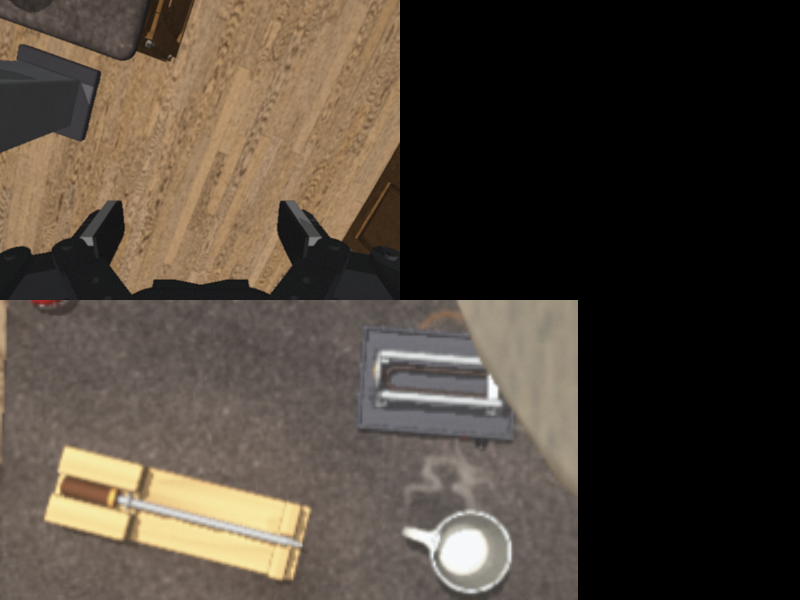

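carry_out(deltas=[[0.027,0.036,0,0,0,-4.6,1],[0.027,0.036,0,0,0,-4.6,1],[0.027,0.036,0,0,0,-4.6,1],[0.027,0.036,0,0,0,-4.6,1],[0.027,0.036,0,0,0,-4.6,1],[0.027,0.036,0,0,0,-4.6,1],[0.027,0.036,-0.015,0,0,-4.6,1],[0.027,0.036,-0.015,0,0,-4.6,1],[0,0,0,0,0,0,1],[0,0,0,0,0,0,1]])

```text
time_s: 1.25
eef_pos: [0.447, -0.3457, 0.2011]
eef_rot: [-0.0, 0.989, -0.145, -0.0]
contact_force: [0.9, -0.1, 0.2]
grip_width: 0.0856
grip_force: 0.0
```

```bash
python3 - <<'E'
from h import *
f=grab('wrist','w1.png');o,_=ray(f,[[280,210]]);print(o,_,f['fx'])
np.save('w1.npy',f,allow_pickle=True)
b=manip.get_obs();print(b['eef_pos'],b['eef_rot'])
E
```

```text
[ 0.51715562 -0.36768158  0.34446196] [[-0.25829981  0.07972008 -0.96298034]] 368.986282597637
[ 0.44663941 -0.34655613  0.20155597] [ 1.71108944e-04  9.89358315e-01 -1.45499470e-01  1.32680779e-05]
```

View pics/w1.png

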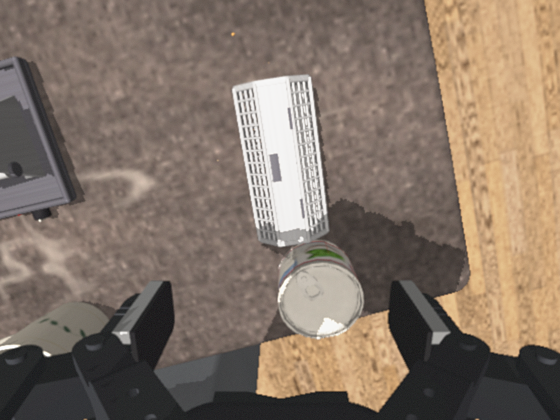

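```bash
python3 - <<'E'
from h import *
f=np.load('w1.npy',allow_pickle=True).item()
P=onz(f,[[234,88],[312,78],[260,240],[328,232]],.0425);print(P.round(4))
L=onz(f,[[255,83],[286,78],[276,245],[305,240]],.06);print(L.round(4))
for q in(P,L):
    a=(q[0]+q[1])/2;b=(q[2]+q[3])/2;d=a-b;print((a+b)/2,np.linalg.norm(d),np.degrees(np.arctan2(d[1],d[0])),np.linalg.norm(q[0]-q[1]),np.linalg.norm(q[2]-q[3]))
print('tin',onz(f,[[320,300]],.058))
g=cv2.cvtColor(f['color'],cv2.COLOR_BGR2GRAY)
m=(g>150).astype(np.uint8);m[:, :200]=0;m[250:]=0;m[:,345:]=0
m=cv2.morphologyEx(m,cv2.MORPH_CLOSE,np.ones((7,7)))
c=max(cv2.findContours(m,0,2)[0],key=cv2.contourArea)
w=onz(f,c.reshape(-1,2),.045)[:,:2];r=cv2.minAreaRect(w.astype(np.float32));print(r)
E
```

```text
[[ 0.5408 -0.3365  0.0425]
 [ 0.5306 -0.3966  0.0425]
 [ 0.4151 -0.3182  0.0425]
 [ 0.4054 -0.3769  0.0425]]
[[ 0.5383 -0.3541  0.06  ]
 [ 0.5352 -0.3768  0.06  ]
 [ 0.4131 -0.3324  0.06  ]
 [ 0.4105 -0.3565  0.06  ]]
[ 0.47296602 -0.35704564  0.0425    ] 0.1268764141604447 -8.599335478920297 0.06091755504705979 0.05945726155675656
[ 0.47426807 -0.35494785  0.06      ] 0.12669326087438304 -9.52177328083466 0.02286665201619778 0.024223168989169007
tin [[ 0.35225417 -0.35416783  0.058     ]]
((0.4700097441673279, -0.35551172494888306), (0.061812084168195724, 0.14207103848457336), 81.8694839477539)
```

carry_out(deltas=[[0.013,-0.005,-0.02,0,0,3.9,1],[0.013,-0.005,-0.02,0,0,3.9,1],[0,0,-0.03,0,0,0,1],[0,0,-0.03,0,0,0,1],[0,0,-0.03,0,0,0,1],[0,0,-0.03,0,0,0,1],[0,0,-0.02,0,0,0,1],[0,0,-0.013,0,0,0,1],[0,0,0,0,0,0,1],[0,0,0,0,0,0,-0.5]])

```text
time_s: 2.3
eef_pos: [0.4728, -0.3572, 0.0093]
eef_rot: [0.0, 0.997, -0.079, 0.0]
contact_force: [-0.0, -0.0, -0.5]
grip_width: 0.0728
grip_force: 0.0
```

carry_out(deltas=[[0,0,0,0,0,0,-0.5],[0,0,0,0,0,0,-0.5],[0,0,0,0,0,0,-0.5],[0,0,0,0,0,0,-0.5],[0,0,0.01,0,0,0,-0.5],[0,0,0.02,0,0,0,-0.5],[0,0,0.03,0,0,0,-0.5],[0,0,0.03,0,0,0,-0.5],[0,0,0.02,0,0,0,-0.5],[0,0,0,0,0,0,-0.5]])

```text
time_s: 3.3
eef_pos: [0.4738, -0.3572, 0.1226]
eef_rot: [0.002, 0.997, -0.079, 0.002]
contact_force: [0.5, -0.1, -3.5]
grip_width: 0.0599
grip_force: 65.3
```

carry_out(deltas=[[0.005,0.01,0.01,0,0,0,-0.5],[0.01,0.02,0.02,0,0,0,-0.5],[0.01,0.02,0.02,0,0,0,-0.5],[0.01,0.02,0.02,0,0,0,-0.5],[0.01,0.02,0.02,0,0,0,-0.5],[0.01,0.02,0.02,0,0,0,-0.5],[0.01,0.02,0.02,0,0,0,-0.5],[0.01,0.02,0.01,0,0,0,-0.5],[0.005,0.01,0,0,0,0,-0.5],[0,0,0,0,0,0,-0.5]])

```text
time_s: 4.3
eef_pos: [0.5529, -0.195, 0.2572]
eef_rot: [-0.0, 0.997, -0.078, -0.001]
contact_force: [0.6, 0.7, -3.6]
grip_width: 0.0597
grip_force: 65.5
```

```bash
python3 - <<'E'
from h import *
f=grab('wrist','w2.png')
np.save('w2.npy',f,allow_pickle=True)
b=manip.get_obs();print(b['eef_pos'],b['eef_rot'])
cv2.imwrite('pics/w2.png',cv2.resize(f['color'],(784,588),interpolation=2))
E
```

```text
[ 0.55249879 -0.19580814  0.25684309] [-2.23590870e-04  9.96951694e-01 -7.80150233e-02 -9.61889606e-04]
```

View pics/w2.png

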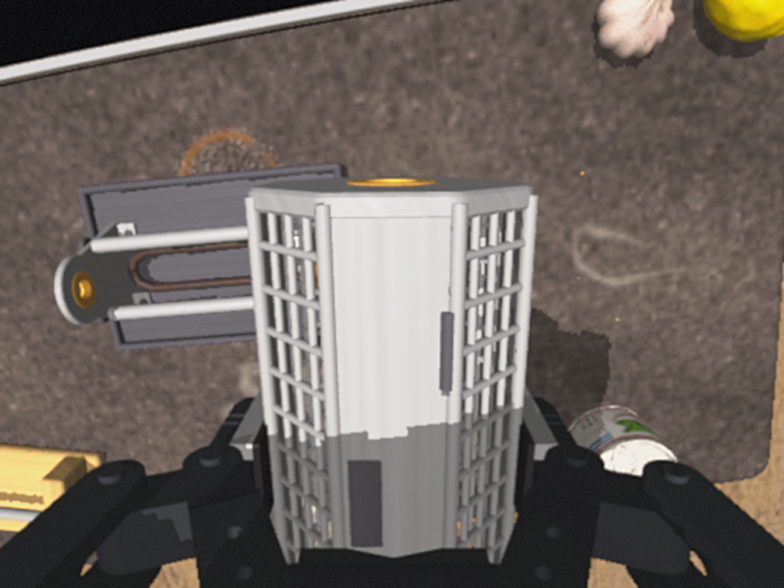

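```bash
python3 - <<'E'
from h import *
f=np.load('w2.npy',allow_pickle=True).item();s=1.4
C=onz(f,np.array([[80,187],[118,348],[342,165]])/s,.021);print(C.round(4),np.linalg.norm(C[0]-C[1]),np.linalg.norm(C[0]-C[2]))
y=C[0]-C[2];x=C[0]-C[1];a1=np.degrees(np.arctan2(-y[0],y[1]));a2=np.degrees(np.arctan2(x[1],x[0]))
ce=(C[1]+C[2])/2;print(a1,a2,ce)
B=onz(f,[np.array([83,289])/s],.075)[0];print('B inner',B)
R=onz(f,np.array([[130,239],[245,233],[130,315],[245,306]])/s,.052);print('rails',R.round(4))
for a in np.radians([a1,a2]):
    print(ce[:2]+np.array([-np.sin(a),np.cos(a)])*.075)
t=grab('top');np.save('t.npy',t,allow_pickle=True)
u=proj(t,[[0.56,-.065,.1]])[0];print(u)
E
```

```text
[[ 0.6354  0.0236  0.021 ]
 [ 0.5092  0.0336  0.021 ]
 [ 0.6198 -0.1692  0.021 ]] 0.12658256177491062 0.19335220831546007
-4.641043105002865 -4.567834950836662 [ 0.56449443 -0.06776028  0.021     ]
B inner [0.56983287 0.01004061 0.075     ]
rails [[ 0.595  -0.0191  0.052 ]
 [ 0.5865 -0.099   0.052 ]
 [ 0.5419 -0.0027  0.052 ]
 [ 0.5358 -0.0869  0.052 ]]
[0.5705629  0.00699381]
[0.57046739 0.0070015 ]
[299.61062533 199.16288119]
```

carry_out(deltas=[[0.001,0.01,0,0,0,6,-0.5],[0.001,0.013,0,0,0,8.2,-0.5],[0.001,0.013,0,0,0,8.2,-0.5],[0.001,0.013,0,0,0,8.2,-0.5],[0.001,0.013,0,0,0,8.2,-0.5],[0.001,0.013,0,0,0,8.2,-0.5],[0.001,0.013,0,0,0,8.2,-0.5],[0.001,0.013,0,0,0,8.2,-0.5],[0.001,0.013,0,0,0,8.2,-0.5],[0.001,0.013,0,0,0,8.2,-0.5]])

```text
time_s: 5.4
eef_pos: [0.5623, -0.0698, 0.2573]
eef_rot: [-0.0, 0.814, 0.581, -0.001]
contact_force: [0.1, -0.1, -1.7]
grip_width: 0.0598
grip_force: 65.4
```

```bash
python3 - <<'E'
from h import *
f=np.load('w2.npy',allow_pickle=True).item()
P=onz(f,np.array([[328,205],[458,205]])/1.4,.309);a=np.radians(-8.95);u=np.array([np.cos(a),np.sin(a)])
v=np.array([-u[1],u[0]])
print(P.round(4),(P[:,:2]-[.5525,-.1958])@u,(P[:,:2]-[.5525,-.1958])@v)
f=grab('wrist');cv2.imwrite('pics/w3.png',cv2.resize(f['color'],(784,588),interpolation=2));np.save('w3.npy',f,allow_pickle=True)
b=manip.get_obs();print(b['eef_pos'],b['eef_rot'])
E
```

```text
[[ 0.6177 -0.1945  0.309 ]
 [ 0.6143 -0.217   0.309 ]] [0.06423409 0.06430134] [ 0.01139404 -0.01136249]
[ 0.56236279 -0.06829462  0.25729745] [-7.10767516e-04  8.10863363e-01  5.85235000e-01 -3.09916334e-04]
```

View pics/w3.png

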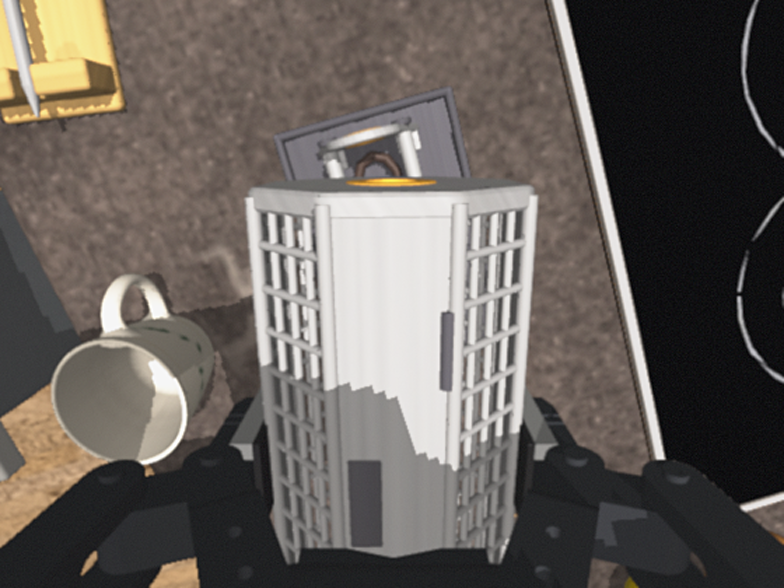

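carry_out(deltas=[[0.001,0.002,-0.01,0,0,7,-0.5],[0.001,0.001,-0.02,0,0,7,-0.5],[0,0,-0.02,0,0,0,-0.5],[0,0,-0.02,0,0,0,-0.5],[0,0,-0.02,0,0,0,-0.5],[0,0,-0.01,0,0,0,-0.5],[0,0,0,0,0,0,-0.5],[0,0,0,0,0,0,-0.5],[0,0,0,0,0,0,-0.5],[0,0,0,0,0,0,-0.5]])

```text
time_s: 6.45
eef_pos: [0.565, -0.0665, 0.1592]
eef_rot: [0.0, 0.739, 0.674, 0.0]
contact_force: [0.1, 0.1, -2.8]
grip_width: 0.0601
grip_force: 65.4
```

```bash
python3 - <<'E'
from h import *
f=np.load('w3.npy',allow_pickle=True).item()
P=onz(f,np.array([[276,135],[452,90]])/1.4,.021);print(P.round(4),P.mean(0));d=P[1]-P[0];print(np.degrees(np.arctan2(d[1],d[0])),np.linalg.norm(d))
a=np.radians(-4.6);print('pred',np.array([.564,-.066])+.098*np.array([-np.sin(a),np.cos(a)]))
b=manip.get_obs();q=b['eef_rot'];print(b['eef_pos'],np.degrees(2*np.arctan2(q[2],q[1])),q)
E
```

```text
[[0.5106 0.0353 0.021 ]
 [0.6365 0.0236 0.021 ]] [0.57355073 0.02942649 0.021     ]
-5.315992087486368 0.12635061775457254
pred [0.57185949 0.03168433]
[ 0.56500302 -0.06646953  0.15923952] 84.77011755529004 [4.95001587e-04 7.38631010e-01 6.74109662e-01 3.88233926e-04]
```

carry_out(deltas=[[0,0,-0.015,0,0,0,-0.5],[0,0,-0.02,0,0,0,-0.5],[0,0,-0.02,0,0,0,-0.5],[0,0,-0.015,0,0,0,-0.5],[0,0,-0.01,0,0,0,-0.5],[0,0,-0.007,0,0,0,-0.5],[0,0,-0.005,0,0,0,-0.5],[0,0,-0.004,0,0,0,-0.5],[0,0,-0.003,0,0,0,-0.5],[0,0,0,0,0,0,-0.5]])

```text
time_s: 7.45
eef_pos: [0.5647, -0.0664, 0.0592]
eef_rot: [-0.0, 0.739, 0.674, -0.0]
contact_force: [0.7, -0.6, -2.7]
grip_width: 0.0598
grip_force: 65.4
```

carry_out(deltas=[[0,0,-0.002,0,0,0,-0.5],[0,0,-0.001,0,0,0,-0.5],[0,0,-0.001,0,0,0,-0.5],[0,0,-0.001,0,0,0,-0.5],[0,0,-0.001,0,0,0,-0.5],[0,0,0,0,0,0,-0.5],[0,0,0,0,0,0,-0.5],[0,0,0,0,0,0,-0.5],[0,0,0,0,0,0,-0.5],[0,0,0,0,0,0,-0.5]])

```text
time_s: 8.45
eef_pos: [0.5652, -0.0665, 0.0546]
eef_rot: [0.001, 0.738, 0.674, 0.0]
contact_force: [-2.7, 0.1, 9.7]
grip_width: 0.0601
grip_force: 66.8
```

carry_out(deltas=[[-0.001,0,0,0,0,0,-0.5],[0,0,0,0,0,0,0.5],[0,0,0,0,0,0,0.7],[0,0,0,0,0,0,1],[0,0,0,0,0,0,1],[0,0,0,0,0,0,1],[0,0,0,0,0,0,1],[0,0,0.02,0,0,0,1],[0,0,0.03,0,0,0,1],[0,0,0.04,0,0,0,1]])

```text
time_s: 9.45
eef_pos: [0.5628, -0.0662, 0.1428]
eef_rot: [-0.001, 0.739, 0.674, -0.001]
contact_force: [0.2, 0.1, -0.2]
grip_width: 0.0852
grip_force: 0.0
```

carry_out(deltas=[[0,-0.01,0.04,0,0,0,1],[0,-0.02,0.04,0,0,0,1],[0,-0.03,0.03,0,0,0,1],[0,-0.03,0,0,0,0,1],[0,-0.02,0,0,0,0,1],[0,0,0,0,0,0,1],[0,0,0,0,0,0,1],[0,0,0,0,0,0,1],[0,0,0,0,0,0,1],[0,0,0,0,0,0,1]])

```text
time_s: 10.45
eef_pos: [0.5638, -0.1757, 0.2534]
eef_rot: [0.0, 0.738, 0.675, 0.0]
contact_force: [-0.1, -0.3, 0.3]
grip_width: 0.0854
grip_force: 0.0
```

```bash
python3 - <<'E'
from h import *
f=grab('wrist');cv2.imwrite('pics/w4.png',cv2.resize(f['color'],(784,588),interpolation=2));np.save('w4.npy',f,allow_pickle=True)
b=manip.get_obs();q=b['eef_rot'];print(b['eef_pos'],np.degrees(2*np.arctan2(q[2],q[1])),q)
E
```

```text
[ 0.56376319 -0.17584812  0.25334023] 84.82479854191882 [3.10200961e-05 7.38309398e-01 6.74462179e-01 3.39934193e-05]
```

View pics/w4.png

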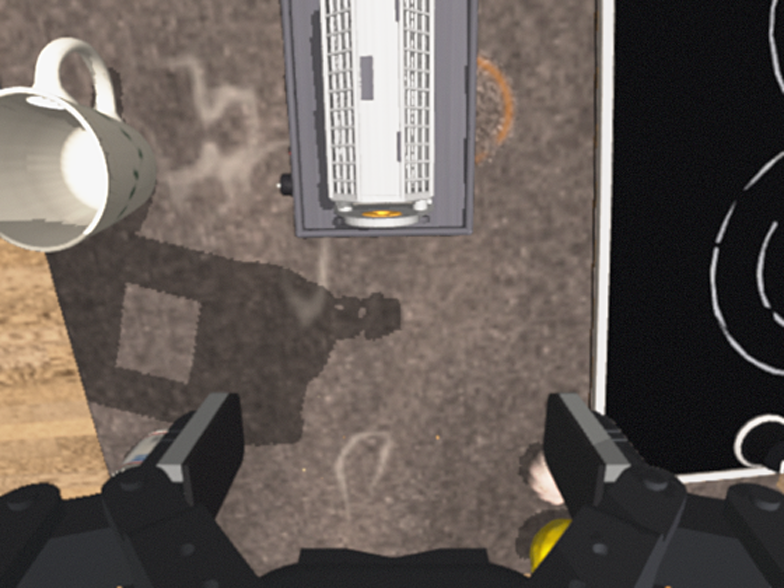

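carry_out(deltas=[[-0.01,0.02,0,0,0,-0.7,1],[-0.016,0.042,0,0,0,-0.7,1],[-0.016,0.042,0,0,0,-0.7,1],[-0.016,0.042,0,0,0,-0.7,1],[-0.016,0.042,0,0,0,-0.7,1],[-0.016,0.042,0,0,0,-0.7,1],[-0.016,0.042,0,0,0,-0.7,1],[-0.016,0.042,0,0,0,-0.7,1],[-0.016,0.042,0,0,0,-0.7,1],[-0.016,0.042,0,0,0,-0.7,1]])

```text
time_s: 11.5
eef_pos: [0.4085, 0.2233, 0.2536]
eef_rot: [0.0, 0.778, 0.628, 0.0]
contact_force: [0.9, -0.2, -0.5]
grip_width: 0.0851
grip_force: 0.0
```

carry_out(deltas=[[-0.01,0.02,0,0,0,0,1],[0,0,0,0,0,0,1],[0,0,0,0,0,0,1],[0,0,0,0,0,0,1],[0,0,0,0,0,0,1],[0,0,0,0,0,0,0.2],[0,0,0,0,0,0,0],[0,0,0,0,0,0,0],[0,0,0,0,0,0,0],[0,0,0,0,0,0,0]])

```text
time_s: 12.5
eef_pos: [0.3997, 0.2416, 0.2533]
eef_rot: [-0.0, 0.778, 0.628, -0.0]
contact_force: [-0.3, -1.0, 0.2]
grip_width: 0.0427
grip_force: 0.0
```

```bash
python3 - <<'E'
from h import *
f=np.load('w4.npy',allow_pickle=True).item()
P=onz(f,np.array([[297,237],[472,233]])/1.4,.021);print('far corners',P.round(4),P.mean(0))
d=P[1]-P[0];print(np.degrees(np.arctan2(d[1],d[0])),np.linalg.norm(d))
print('far bearing',onz(f,np.array([[381,214]])/1.4,.075))
D=onz(f,np.array([[358,196],[408,196],[352,2],[402,2]])/1.4,.105);print('drum top',D.round(4));d=(D[2]+D[3]-D[0]-D[1]);print(np.degrees(np.arctan2(-d[0],d[1])))
f=grab('wrist');cv2.imwrite('pics/w5.png',cv2.resize(f['color'],(784,588),interpolation=2));np.save('w5.npy',f,allow_pickle=True)
b=manip.get_obs();q=b['eef_rot'];print(b['eef_pos'],np.degrees(2*np.arctan2(q[2],q[1])),b['grip_width'])
E
```

```text
far corners [[ 0.4945 -0.1582  0.021 ]
 [ 0.6222 -0.1666  0.021 ]] [ 0.55835481 -0.16240772  0.021     ]
-3.735706269718143 0.1280442535255814
far bearing [[ 0.55917141 -0.14081319  0.075     ]]
drum top [[ 0.5484 -0.1263  0.105 ]
 [ 0.5761 -0.1287  0.105 ]
 [ 0.5556 -0.0289  0.105 ]
 [ 0.5809 -0.0312  0.105 ]]
-3.532221977437918
[0.39968644 0.24162214 0.2532741 ] 77.78499412329093 0.04311205926109569
```

View pics/w5.png

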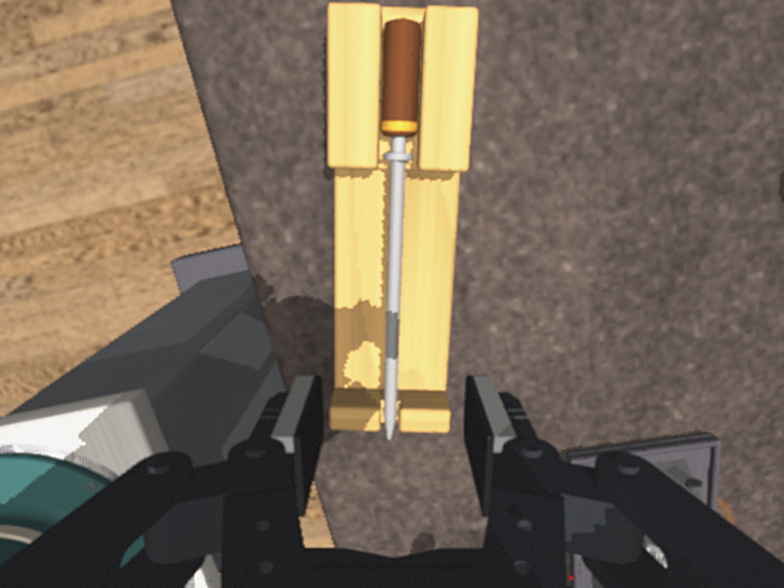

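```bash
python3 - <<'E'
from h import *
f=np.load('w5.npy',allow_pickle=True).item()
P=onz(f,np.array([[389,438],[398,160],[391.5,350],[396,220]])/1.4,[.038]);print(P.round(4))
C=onz(f,np.array([[398,160]])/1.4,.047)[0];print(C)
d=P[1]-P[0];print(np.degrees(np.arctan2(d[1],d[0])),np.linalg.norm(d[:2]),np.linalg.norm((C-P[0])[:2]))
u=(d/np.linalg.norm(d))
print('grip from tip',P[0]+.186*u,'from collar',C-.026*u)
E
```

```text
[[0.366  0.1004 0.038 ]
 [0.4166 0.3055 0.038 ]
 [0.3836 0.1729 0.038 ]
 [0.407  0.2665 0.038 ]]
[0.41659981 0.30567784 0.047     ]
76.13863319856277 0.21122626120118906 0.21138533978482016
grip from tip [0.41059795 0.28101209 0.038     ] from collar [0.4103709  0.28043501 0.047     ]
```

carry_out(deltas=[[0.005,0.019,-0.015,0,0,-1,0],[0.006,0.02,-0.03,0,0,-0.7,0],[0,0,-0.04,0,0,0,0],[0,0,-0.04,0,0,0,0],[0,0,-0.03,0,0,0,0],[0,0,-0.03,0,0,0,0],[0,0,-0.02,0,0,0,0],[0,0,-0.015,0,0,0,0],[0,0,-0.005,0,0,0,0],[0,0,0,0,0,0,0]])

```text
time_s: 13.55
eef_pos: [0.4107, 0.2807, 0.0283]
eef_rot: [-0.0, 0.788, 0.616, -0.0]
contact_force: [-0.4, 0.3, -0.4]
grip_width: 0.0427
grip_force: 0.0
```

carry_out(deltas=[[0,0,-0.003,0,0,0,0],[0,0,-0.002,0,0,0,0],[0,0,0,0,0,0,0],[0,0,0,0,0,0,0],[0,0,0,0,0,0,0],[0,0,0,0,0,0,0],[0,0,0,0,0,0,0],[0,0,0,0,0,0,0],[0,0,0,0,0,0,0],[0,0,0,0,0,0,0]])

```text
time_s: 14.55
eef_pos: [0.4107, 0.2806, 0.0233]
eef_rot: [0.0, 0.788, 0.616, -0.0]
contact_force: [-0.3, -0.8, -0.4]
grip_width: 0.0429
grip_force: 0.0
```

carry_out(deltas=[[0,0,-0.002,0,0,0,-0.4],[0,0,0,0,0,0,-0.8],[0,0,0,0,0,0,-1],[0,0,0,0,0,0,-1],[0,0,0,0,0,0,-1],[0,0,0,0,0,0,-1],[0,0,0,0,0,0,-1],[0,0,0,0,0,0,-1],[0,0,0,0,0,0,-1],[0,0,0,0,0,0,-1]])

```text
time_s: 15.55
eef_pos: [0.4107, 0.2806, 0.0213]
eef_rot: [-0.0, 0.788, 0.616, -0.0]
contact_force: [-0.1, -0.3, -0.7]
grip_width: 0.0079
grip_force: 58.4
```

carry_out(deltas=[[0,0,0.005,0,0,0,-1],[0,0,0.01,0,0,0,-1],[0,0,0.015,0,0,0,-1],[0,0,0.02,0,0,0,-1],[0,0,0.03,0,0,0,-1],[0,0,0.03,0,0,0,-1],[0,0,0.02,0,0,0,-1],[0,0,0,0,0,0,-1],[0,0,0,0,0,0,-1],[0,0,0,0,0,0,-1]])

```text
time_s: 16.55
eef_pos: [0.4102, 0.2804, 0.1502]
eef_rot: [-0.0, 0.788, 0.616, -0.001]
contact_force: [-0.6, 0.6, -1.4]
grip_width: 0.0078
grip_force: 58.5
```

carry_out(deltas=[[0.01,0,0,0,0,1,-1],[0.02,-0.004,0,0,0,1.2,-1],[0.025,-0.008,0,0,0,1.2,-1],[0.025,-0.009,0,0,0,1.2,-1],[0.025,-0.009,0,0,0,1.2,-1],[0.025,-0.009,0,0,0,1.2,-1],[0.025,-0.009,0,0,0,1.2,-1],[0.021,-0.007,0,0,0,1.5,-1],[0,0,-0.02,0,0,0,-1],[0,0,-0.02,0,0,0,-1]])

```text
time_s: 17.55
eef_pos: [0.5878, 0.225, 0.1097]
eef_rot: [-0.0, 0.733, 0.681, -0.0]
contact_force: [0.3, 0.1, -2.7]
grip_width: 0.0077
grip_force: 58.6
```

carry_out(deltas=[[0,0,-0.02,0,0,0,-1],[0,0,-0.02,0,0,0,-1],[0,0,-0.01,0,0,0,-1],[0,0,0,0,0,0,-1],[0,0,0,0,0,0,-1],[0,0,0,0,0,0,-1],[0,0,0,0,0,0,-1],[0,0,0,0,0,0,-1],[0,0,0,0,0,0,-1],[0,0,0,0,0,0,-1]])

```text
time_s: 18.55
eef_pos: [0.5867, 0.2256, 0.0615]
eef_rot: [0.0, 0.733, 0.681, 0.0]
contact_force: [0.4, 0.8, -1.7]
grip_width: 0.0081
grip_force: 58.6
```

```bash
python3 - <<'E'
from h import *
b=manip.get_obs();q=b['eef_rot'];print(b['eef_pos'],np.degrees(2*np.arctan2(q[2],q[1])),b['grip_width'])
t=grab('top');s=grab('scene');np.save('t6.npy',t,allow_pickle=True);np.save('s6.npy',s,allow_pickle=True)
e=b['eef_pos'];tip=e+[-.186*.075,-.186*.997,.0167]
nb=[.5705,.015,.075]
print(tip,proj(t,[tip,nb]),proj(s,[tip,nb]))
u,v=proj(t,[nb])[0].astype(int);A=t['color'][max(v-45,0):v+45,u-60:u+60]
u,v=proj(s,[nb])[0].astype(int);B=s['color'][v-45:v+45,u-60:u+60]
cv2.imwrite('pics/c6.png',cv2.resize(np.vstack([A,B]),None,fx=3.3,fy=3.3,interpolation=2));print(A.shape,B.shape,(u,v))
E
```

```text
[0.58670253 0.22564772 0.06146135] 85.78683144289106 0.008081660195292993
[0.57275253 0.04020572 0.07816135] [[258.65014831 195.40377616]
 [268.22872628 196.45727684]] [[285.64361046 202.9555255 ]
 [290.3221161  206.07506185]]
(90, 120, 3) (90, 120, 3) (np.int64(290), np.int64(206))
```

View pics/c6.png

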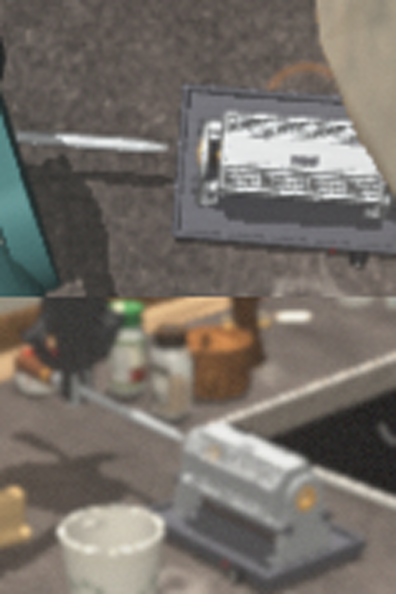

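carry_out(deltas=[[0,0,-0.003,0,0,0,-1],[0,0,0,0,0,0,-1],[-0.0004,-0.005,0,0,0,0,-1],[-0.0004,-0.006,0,0,0,0,-1],[-0.0004,-0.006,0,0,0,0,-1],[-0.0004,-0.006,0,0,0,0,-1],[-0.0004,-0.006,0,0,0,0,-1],[-0.0004,-0.006,0,0,0,0,-1],[-0.0003,-0.005,0,0,0,0,-1],[0,0,0,0,0,0,-1]])

```text
time_s: 19.65
eef_pos: [0.584, 0.185, 0.0584]
eef_rot: [0.0, 0.733, 0.68, 0.0]
contact_force: [-0.1, -0.4, -2.3]
grip_width: 0.0076
grip_force: 58.6
```

carry_out(deltas=[[-0.0003,-0.004,0,0,0,0,-1],[-0.0003,-0.004,0,0,0,0,-1],[-0.0003,-0.004,0,0,0,0,-1],[-0.0003,-0.004,0,0,0,0,-1],[-0.0003,-0.004,0,0,0,0,-1],[-0.0003,-0.004,0,0,0,0,-1],[0,0,0,0,0,0,-1],[0,0,0,0,0,0,-1],[0,0,0,0,0,0,-1],[0,0,0,0,0,0,-1]])

```text
time_s: 20.65
eef_pos: [0.5822, 0.1618, 0.0583]
eef_rot: [-0.0, 0.733, 0.681, 0.0]
contact_force: [-0.3, 0.1, -1.5]
grip_width: 0.0075
grip_force: 58.6
```

carry_out(deltas=[[-0.0006,-0.008,0,0,0,0,-1],[-0.0007,-0.01,0,0,0,0,-1],[-0.0008,-0.01,0,0,0,0,-1],[-0.0007,-0.01,0,0,0,0,-1],[-0.0008,-0.01,0,0,0,0,-1],[-0.0007,-0.01,0,0,0,0,-1],[-0.0008,-0.01,0,0,0,0,-1],[-0.0007,-0.01,0,0,0,0,-1],[0,0,0,0,0,0,-1],[0,0,0,0,0,0,-1]])

```text
time_s: 21.65
eef_pos: [0.5764, 0.0835, 0.0584]
eef_rot: [-0.0, 0.733, 0.68, 0.0]
contact_force: [0.2, 1.4, -1.7]
grip_width: 0.0081
grip_force: 58.6
```

carry_out(deltas=[[-0.0003,-0.004,0,0,0,0,-1],[-0.0003,-0.004,0,0,0,0,-1],[-0.0003,-0.004,0,0,0,0,-1],[-0.0003,-0.004,0,0,0,0,-1],[-0.0003,-0.004,0,0,0,0,-1],[-0.0003,-0.004,0,0,0,0,-1],[-0.0003,-0.004,0,0,0,0,-1],[0,0,0,0,0,0,-1],[0,0,0,0,0,0,-1],[0,0,0,0,0,0,-1]])

```text
time_s: 22.65
eef_pos: [0.5743, 0.0557, 0.0583]
eef_rot: [-0.0, 0.733, 0.681, 0.0]
contact_force: [-0.6, -0.3, -2.3]
grip_width: 0.0079
grip_force: 58.6
```

carry_out(deltas=[[-0.0003,-0.004,0,0,0,0,-1],[-0.0003,-0.004,0,0,0,0,-1],[-0.0003,-0.004,0,0,0,0,-1],[-0.0003,-0.004,0,0,0,0,-1],[-0.0003,-0.004,0,0,0,0,-1],[-0.0001,-0.002,0,0,0,0,-1],[0,0,0,0,0,0,-1],[0,0,0,0,0,0,-1],[0,0,0,0,0,0,-1],[0,0,0,0,0,0,-1]])

```text
time_s: 23.65
eef_pos: [0.5727, 0.0338, 0.0583]
eef_rot: [0.0, 0.733, 0.681, 0.0]
contact_force: [0.3, 0.4, -1.6]
grip_width: 0.0081
grip_force: 58.5
```

carry_out(deltas=[[0,0,0,0,0,0,-0.6],[0,0,0,0,0,0,-0.2],[0,0,0,0,0,0,0.4],[0,0,0,0,0,0,0.4],[0,0,0,0,0,0,0.4],[0,0,0,0,0,0,0.4],[0,0,0,0,0,0,0.4],[0,0,0,0,0,0,0.4],[0,0,0,0,0,0,0.4],[0,0,0,0,0,0,0.4]])

```text
time_s: 24.65
eef_pos: [0.5727, 0.0336, 0.0583]
eef_rot: [0.0, 0.733, 0.681, -0.0]
contact_force: [0.3, 0.0, 0.7]
grip_width: 0.0597
grip_force: 0.0
```

carry_out(deltas=[[0.0005,0.006,0,0,0,0,0.4],[0.0008,0.01,0,0,0,0,0.4],[0.0008,0.01,0,0,0,0,0.4],[0.0008,0.01,0,0,0,0,0.4],[0.0008,0.01,0,0,0,0,0.4],[0.0008,0.01,0,0,0,0,0.4],[0.0008,0.01,0,0,0,0,0.4],[0.0008,0.01,0,0,0,0,0.4],[0,0,0,0,0,0,0.4],[0,0,0,0,0,0,0.4]])

```text
time_s: 25.65
eef_pos: [0.5788, 0.1098, 0.0582]
eef_rot: [0.0, 0.732, 0.681, -0.0]
contact_force: [-0.5, 0.5, -0.2]
grip_width: 0.0597
grip_force: 0.0
```

```bash
python3 - <<'E'
from h import *
f=grab('wrist');s=grab('scene')
B=s['color'][160:260,230:350]
cv2.imwrite('pics/c7.png',np.hstack([cv2.resize(f['color'],(440,330)),cv2.resize(B,(360,330),interpolation=2)]))
E
```

```text
(no output)
```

View pics/c7.png

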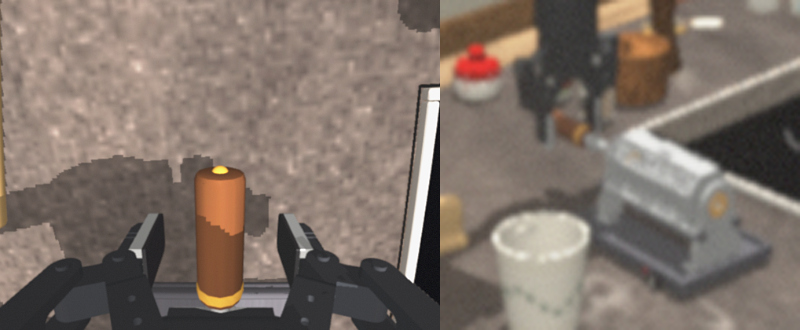

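carry_out(deltas=[[0,0,-0.004,0,0,0,0.4],[0,0,0,0,0,0,0],[0,0,0,0,0,0,-0.4],[0,0,0,0,0,0,-0.7],[0,0,0,0,0,0,-0.7],[0,0,0,0,0,0,-0.7],[0,0,0,0,0,0,-0.7],[0,0,0,0,0,0,-0.7],[0,0,0,0,0,0,-0.7],[0,0,0,0,0,0,-0.7]])

```text
time_s: 26.75
eef_pos: [0.5788, 0.1096, 0.0543]
eef_rot: [0.0, 0.733, 0.681, -0.0]
contact_force: [-0.7, -0.6, 0.3]
grip_width: 0.0224
grip_force: 58.6
```

carry_out(deltas=[[-0.0003,-0.004,0,0,0,0,-0.7],[-0.0004,-0.006,0,0,0,0,-0.7],[-0.0005,-0.006,0,0,0,0,-0.7],[-0.0004,-0.006,0,0,0,0,-0.7],[-0.0005,-0.006,0,0,0,0,-0.7],[-0.0003,-0.004,0,0,0,0,-0.7],[-0.0003,-0.004,0,0,0,0,-0.7],[0,0,0,0,0,0,-0.7],[0,0,0,0,0,0,-0.7],[0,0,0,0,0,0,-0.7]])

```text
time_s: 27.75
eef_pos: [0.5761, 0.0736, 0.0543]
eef_rot: [0.0, 0.733, 0.681, -0.0]
contact_force: [0.9, -1.8, 2.1]
grip_width: 0.0223
grip_force: 58.7
```

carry_out(deltas=[[-0.0001,-0.001,0,0,0,0,-0.7],[-0.0001,-0.001,0,0,0,0,-0.7],[0,-0.001,0,0,0,0,-0.7],[-0.0001,-0.001,0,0,0,0,-0.7],[-0.0001,-0.001,0,0,0,0,-0.7],[0,-0.001,0,0,0,0,-0.7],[-0.0001,-0.001,0,0,0,0,-0.7],[0,0,0,0,0,0,-0.7],[0,0,0,0,0,0,-0.7],[0,0,0,0,0,0,-0.7]])

```text
time_s: 28.75
eef_pos: [0.5756, 0.0665, 0.0543]
eef_rot: [0.0, 0.733, 0.681, -0.0]
contact_force: [-0.7, -1.0, 1.5]
grip_width: 0.0226
grip_force: 58.7
```

carry_out(deltas=[[-0.0001,-0.001,0,0,0,0,-0.7],[0,-0.001,0,0,0,0,-0.7],[-0.0001,-0.001,0,0,0,0,-0.7],[0,-0.001,0,0,0,0,-0.7],[0,0,0,0,0,0,-0.7],[0,0,0,0,0,0,-0.7],[0,0,0,0,0,0,-0.7],[0,0,0,0,0,0,-0.7],[0,0,0,0,0,0,-0.7],[0,0,0,0,0,0,-0.7]])

```text
time_s: 29.75
eef_pos: [0.5754, 0.0649, 0.0544]
eef_rot: [-0.001, 0.732, 0.681, 0.002]
contact_force: [-0.4, 22.0, 1.6]
grip_width: 0.0222
grip_force: 58.8
```

carry_out(deltas=[[0.0001,0.001,0,0,0,0,-0.7],[0.0001,0.001,0,0,0,0,-0.7],[0,0,0,0,0,0,-0.4],[0,0,0,0,0,0,0],[0,0,0,0,0,0,0.4],[0,0,0,0,0,0,0.4],[0,0,0,0,0,0,0.4],[0,0,0.02,0,0,0,0.4],[0,0,0.03,0,0,0,0.4],[0,0,0.04,0,0,0,0.4]])

```text
time_s: 30.75
eef_pos: [0.5748, 0.0645, 0.1438]
eef_rot: [-0.001, 0.733, 0.681, -0.001]
contact_force: [-0.5, 0.1, 0.2]
grip_width: 0.0601
grip_force: 0.0
```

carry_out(deltas=[[0,-0.01,0.03,0,0,0,0.4],[0,-0.03,0.03,0,0,0,0.4],[0,-0.03,0.03,0,0,0,0.4],[0,-0.03,0,0,0,0,0.4],[0,-0.03,0,0,0,0,0.4],[0,-0.02,0,0,0,0,0.4],[0,0,0,0,0,0,0.4],[0,0,0,0,0,0,0.4],[0,0,0,0,0,0,0.4],[0,0,0,0,0,0,0.4]])

```text
time_s: 31.75
eef_pos: [0.5756, -0.0846, 0.2343]
eef_rot: [-0.0, 0.732, 0.681, 0.0]
contact_force: [-0.0, -0.4, 0.3]
grip_width: 0.0599
grip_force: 0.0
```

```bash
python3 - <<'E'
from h import *
f=grab('wrist');cv2.imwrite('pics/w8.png',cv2.resize(f['color'],(784,588),interpolation=2));np.save('w8.npy',f,allow_pickle=True)
E
```

```text
(no output)
```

View pics/w8.png

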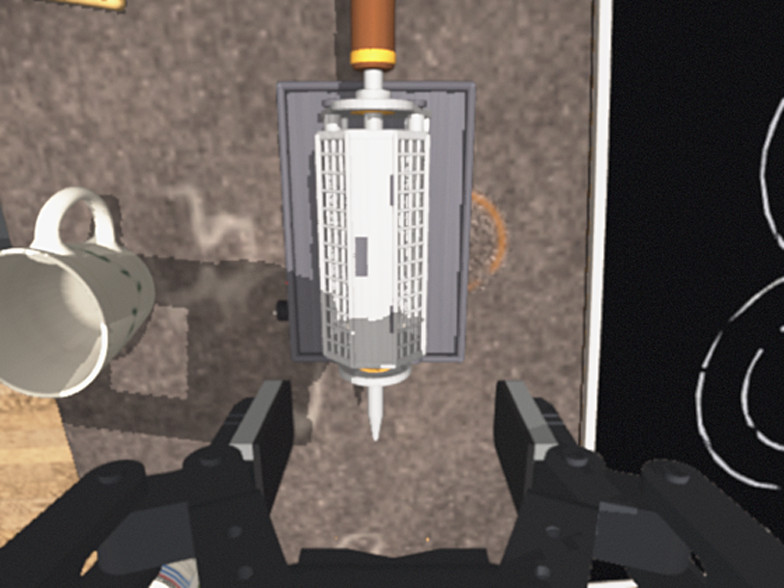

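```bash
python3 - <<'E'
from h import *
f=np.load('w8.npy',allow_pickle=True).item()
D=onz(f,np.array([[372,131],[373,364]])/1.4,.105);print('drum ends',D.round(4),np.linalg.norm(D[0]-D[1]),D.mean(0))
P=onz(f,np.array([[373,104],[375,377]])/1.4,.098);print('plate tops',P.round(4),P.mean(0))
print('tip',onz(f,np.array([[376,441]])/1.4,.0745),'collar top front',onz(f,np.array([[373,98]])/1.4,.084),'tray',onz(f,np.array([[278,84],[474,84],[294,360],[463,360]])/1.4,.021).round(4))
E
```

```text
drum ends [[ 0.5706 -0.0022  0.105 ]
 [ 0.5609 -0.1285  0.105 ]] 0.12661635167321764 [ 0.5657617  -0.06535062  0.105     ]
plate tops [[ 0.572   0.0111  0.098 ]
 [ 0.5609 -0.1398  0.098 ]] [ 0.56641361 -0.06434187  0.098     ]
tip [[ 0.55608172 -0.19713709  0.0745    ]] collar top front [[0.57176964 0.01533609 0.084     ]] tray [[ 0.5094  0.0344  0.021 ]
 [ 0.6355  0.0253  0.021 ]
 [ 0.4962 -0.157   0.021 ]
 [ 0.622  -0.1658  0.021 ]]
```

```bash
python3 -c "
from plant import manip
print(manip.finish_job())"
```

```text
the job is handed in; nothing more can be done
None
```

The job is handed in: my last camera measurements put the drum in the cradle within about 2 mm, and the spit is through both bearings with its collar against the left plate. The arm let go and backed clear after about 32 s; the hand-in returned no verdict, and I did not re-measure the bystanders.

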